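Check the cabin dehumidifier's filter

ROBOT

A 6-joint arm with a two-finger parallel gripper is mounted at the origin on the work surface. World frame = base frame: x ahead of the robot, y to its left, z up, the work surface at z = 0. Lengths are in m, angles in rad, forces in N, time in s.
With the tool pointing down it reaches from about 0.375 to 0.975 m from the base axis. Payload 3.8 kg.
Tool frame: the origin (TCP) lies midway between the tips of the shut fingers; the grasp point (between the pads) lies 19 mm behind it; z points along the fingers, y is the direction in which the jaws open and shut (so a half turn about z gives the same grasp; the last joint's range is limited). The gripper opens to 85 mm and grips with 20 to 120 N. Pads are 22 mm wide; open, the fingers measure 114 mm over their backs; the gripper's body (76 mm by 85 mm) begins 54 mm behind the grasp point. The pads swing forward as they close: fully open they stand 13 mm farther back than shut.
Start: joints at [-1.145, 0.264, 1.604, -0, 1.274, -0.037], TCP at [0.301, -0.604, 0.231] pointing down, gripper open.
Joint ranges: [-2.63, 2.63], [-0.94, 2.18], [0.31, 2.57], [-1.31, 4.45], [0, 2.66], [-2.55, 2.55]. Speed limits (rad/s): [2.57, 2.57, 3.14, 3.14, 3.14, 3.14].

INTERFACE

Orientations are given as a rotation vector (axis times angle).
In Python, from workcell import * gives the robot as it stands. The module is installed in compiled form; this text tells all that it offers.
- The arm moves only by the tool move_arm, never from a script. Its argument "rows" is a list of rows, each an object of numbers: "grip": the opening, from -1 (shut) to 1 (fully open), so that 0 is half open; "tx", "ty", "tz": the shift along the tool's x, y, z scaled (see below); "rx", "ry", "rz": the turn, a rotation vector about the tool's x, y, z scaled (see below). A call has exactly 8 rows; each row is the pose to reach, as a shift and turn from the pose commanded when the call began, along the tool's axes at that moment, turning the shorter way round; what a row does not reach only later rows make up. The controller multiplies each number of a shift by 200 mm and each number of a turn by 360 degrees. A row lasts 1/8 s, in which the tool goes at most 62.5 mm and 10.7 degrees, less where a joint would pass 70% of its speed; a pose out of reach is approached as far as the arm can. A call with a number of a shift or a turn outside -1 to 1 is refused whole. A call with a gripper value outside its range is refused whole. The fingers move at their own pace and stop on an object; "grip_force" is the grip in N (left out, the last holds). Time passes only in rows, so rows that repeat a pose let the fingers close, or fill a call up. It gives the time, the measured TCP pose, the force and the opening at its end, in the units of the state.
- read_state(): the state, without advancing time (a new reading comes with each control period).
- read_camera(name): name is "scene" or "side" or "wrist"; returns a dict with "frame" (400x640x3 uint8, red, green, blue), "range_z" (400x640 float32, m along the optical axis (not along the pixel's ray), 0 where there is no reading), "K" (3x3 intrinsics, pixels), "cam_to_world" (4x4, takes a point from camera to world coordinates). Camera axes: x right, y down, z forward; pixel columns grow to the right and rows downward; lengths in m; the calibration is good to about 2 mm. The wrist camera is an equidistant fisheye: a pixel r from the principal point sees the ray r / f radians off the axis. A picture is of the moment at which its call begins.
- finish_job(): hands the job in, once; it reports no verdict.
The state is a dict: "time": time; "q": joint angles; "joint_vel": joint speeds; "joint_torque": joint torques, N m; "tool_pos": TCP position; "tcp_rot": TCP orientation; "wrist_force": force on the tool from outside, world axes, zero at the start; "torque": the same for the moment, N m; "width": opening from 0.0 (shut) to 1.0 (fully open).
Only numpy, scipy, OpenCV 4.12 (cv2) and the standard library are available. Lean on these libraries where they do the work, as an engineer would, in place of code of your own. Each camera call takes 0.05 s, during which the arm holds its last target. There are 200 camera calls.

TASK

Get the galley dehumidifier ready for its filter check: first push the blue drip tray fully home until it clicks and stays, only then swing the grey top flap up until it stands upright or beyond by itself. Draw the hidden filter plate up out of its slot (it has an orange pull tab) and finish while still holding it: upright, still, clear of everything else, its lower edge at least 5 cm higher than the dehumidifier's top, with its broad face parallel to the face of the light panel. Leave the flap standing open, the tray home, and the other things on the worktop where they are.

Things in the scene. Friction and masses are not known exactly. Their poses are not given: they have to be found in the camera images.
- unit: white dehumidifier, fixed, 260 x 190 x 130 mm (x, y, z). Origin: centre of its underside. Its -x side is the front, where the tray comes out. The filter chamber is the rear part, under the flap: inside it spans unit x -14 to +118 mm and 150 mm along y, floor at 12 mm height, open at the top (130 mm) when the flap is up. The filter stands in it at unit x = 35 mm, y = 0, its x along the unit's x.
- tray (a joint): how far the blue drip tray is drawn out, in m: 0 = fully home, up to 0.09. It slides along the unit's -x; about 1 N of friction and it stays where left. Over the last 9 mm a sprung ball must be overridden (under 10 N more), then, from about 3 mm, it pulls the tray home against its stop.
- tray_front (a point): point on the outer face of the tray's front panel, mid-width, at 100 mm height; moves with the tray. The panel is upright, 186 mm wide, from 16 to 124 mm height, 12 mm thick; with the tray home its outer face is 142 mm from the unit's origin along -x. Push it in the unit's +x direction.
- flap (a joint): angle of the grey top flap, in rad: 0 = shut (level), 1.57 = upright, stop at 1.9. Stiff hinge: stays where it is left (about 2 N at the bar moves it).
- flap_bar (a point): middle of the flap's black round bar handle: 10 mm diameter, 90 mm long, parallel to the hinge (unit's y), axis 30 mm above the flap's upper face, a post at each end, 25 mm from the flap's free edge. Can be pinched from above with the fingers closing along the unit's x, and may turn in the grip. Flap: 150 (unit x) x 186 x 6 mm.
- flap_hinge (a point): middle of the flap's hinge line, at 131 mm height near the unit's rear; the hinge runs along the unit's y. The shut bar is 125 mm in front of it (unit -x) and 36 mm higher. Opening turns the bar up and over towards the unit's rear.
- filter_center (a point): centre of the filter plate. Loose, 85 to 155 g: black frame, grey mesh, 12 mm thick (x), 142 mm wide (y), 72 mm high, plus an orange pull tab 12 x 44 x 30 mm on the middle of its top edge; 102 mm high in all, z up. In its slot (1.5 mm play) the tab's top lies 16 mm below the unit's top; side guides reach 100 mm height: draw straight up 100 mm. 43 mm free before the tab, 77 mm behind it.
- panel: light panel on a foot at the far side, a plate 22 x 170 x 130 mm standing upright from 50 to 180 mm height. Origin on the worktop below the plate's centre; its white face looks along its own -x, so a plate is parallel to it when their x axes are parallel (either way round).
- mug_center (a point): white mug, 80 mm wide, 92 mm high, its centre. Leave alone.
- spice_center (a point): small amber jar with red cap, 48 mm wide, 100 mm high, its centre. Leave alone.
- jar_center (a point): glass jar with green cap, 72 mm wide, 110 mm high, its centre. Leave alone.
- tin_center (a point): yellow-banded tin, 76 mm wide, 85 mm high, its centre. Leave alone.
- sealant_center (a point): red sealant cartridge standing upright, 50 mm wide, 235 mm high with its nozzle; point on its axis 80 mm up. Leave alone.
- driver_grip (a point): handle of a yellow screwdriver lying on the worktop, about 200 mm long. Leave alone.

How it is judged:
On the way, in this order (a step that is already met when the one before it is completed fails the run):
1. the tray is pushed fully home, with the flap still shut (value of joint tray below 0.0025 m and value of joint flap below 0.3 rad), for 0.2 s.
2. the flap stands open, nobody holding it, with the filter still in its slot (value of joint flap above 1.2 rad and contact force between the fingers and flap below 0.1 N and value of joint tray below 0.0025 m and height (world z) of filter_center below 0.09 m), for 0.2 s.
3. the filter is drawn up out of the unit in the gripper (height (world z) of filter_center above 0.19 m and contact force between the fingers and filter above 1 N), for 0.2 s.
At the end, for the whole second after the job is handed in: Tray home within 2.5 mm, flap open past 1.2 rad, filter held still in the fingers (over 1 N), clear of all else, lower edge 47 mm or more above the unit's top, upright within 0.25 rad, broad face parallel to the light panel's within 0.26 rad (15 degrees) (value of joint tray below 0.0025 m and value of joint flap above 1.2 rad and height (world z) of filter_center above 0.228 m and angle between filter_center's own z axis and vertical below 0.25 rad and angle between the x axis of filter_center and the x axis of panel, either way round below 0.26 rad and contact force between the fingers and filter above 1 N and linear speed of filter below 0.03 m/s and angular speed of filter below 0.3 rad/s and contact force between filter and unit below 0.3 N and contact force between filter and panel below 0.3 N and contact force between filter and mug below 0.3 N and contact force between filter and spice below 0.3 N and contact force between filter and jar below 0.3 N and contact force between filter and tin below 0.3 N and contact force between filter and sealant below 0.3 N); the arm keeps its last pose, push and grip.
It fails at once if a bystander is shifted by more than 3 cm (distance of any of mug_center, spice_center, jar_center, tin_center, sealant_center, driver_grip from where it was at the start of the episode above 0.03 m).
It also fails if it takes over 66 s, if anything falls off the work surface, if the arm or the gripper's body presses on something with over 40 N, if the wrist force passes 120 N, or if a joint passes its speed limit or range.

## Working session

There is one attempt and no reset: what is moved stays moved. The work goes in short steps, Python scripts to look and compute and a tool call to move; the robot and the scene stay as the last step left them, time stands still between calls to the robot, and variables do not carry over. Pictures are saved under pics/ and viewed, and the job is handed in when it is done.

Besides the shell and the picture viewer there is one more tool, called after "Request:" as name(argument=value, ...) on one line, values as JSON. move_arm: Moves the arm, as the interface text tells. Its arguments: {"type":"object","properties":{"rows":{"type":"array"},"grip_force":{"type":"number"}},"required":["rows"]}

```bash
mkdir -p pics; cat > h.py <<'E'
from workcell import *
import numpy as np, cv2
def snap(n,f):
    c=read_camera(n); cv2.imwrite('pics/%s.png'%f,c['frame'][:,:,::-1]); np.savez('pics/%s.npz'%f,**c); return c
E
python3 - <<'E'
from h import *
for n in ['scene','side','wrist']:
    c=snap(n,n+'0'); print(n,c['K'].round(1).tolist(),c['cam_to_world'].round(3).tolist())
print(read_state())
E
```

```text
scene [[364.2, 0.0, 320.9], [0.0, 364.2, 198.2], [0.0, 0.0, 1.0]] [[0.174, 0.767, -0.618, 1.115], [0.985, -0.144, 0.098, -0.115], [-0.013, -0.626, -0.78, 0.939], [0.0, 0.0, 0.0, 1.0]]
side [[394.3, 0.0, 322.2], [0.0, 394.3, 193.7], [0.0, 0.0, 1.0]] [[-0.82, -0.266, 0.507, -0.039], [-0.573, 0.394, -0.719, 0.735], [-0.008, -0.88, -0.476, 0.611], [0.0, 0.0, 0.0, 1.0]]
wrist [[309.7, 0.0, 315.3], [0.0, 309.7, 203.7], [0.0, 0.0, 1.0]] [[0.446, -0.862, -0.241, 0.362], [-0.895, -0.43, -0.119, -0.573], [-0.001, 0.268, -0.963, 0.373], [0.0, 0.0, 0.0, 1.0]]
{'time': 0.15, 'q': array([-1.14492239e+00,  2.64583495e-01,  1.60508693e+00,  4.42263448e-06,
        1.27369804e+00, -3.69288814e-02]), 'joint_vel': array([ 2.30155547e-04, -1.44280031e-03, -5.41956787e-03, -1.05999608e-03,
       -1.90973191e-04, -5.92644118e-05]), 'joint_torque': array([ 3.72068971e-04, -5.15905380e+01, -3.67960525e+01, -1.18083949e-04,
        7.97587592e-03,  1.21126821e-06]), 'tool_pos': array([ 0.3011021 , -0.60347484,  0.23023136]), 'tcp_rot': array([-3.05616022e+00, -7.20096756e-01,  5.32244719e-04]), 'wrist_force': array([-0.96127221, -0.3701319 , -0.13634521]), 'torque': array([-0.01152158,  0.04719831,  0.01921964]), 'width': 1.0028918159152114}
```

View pics/scene0.png

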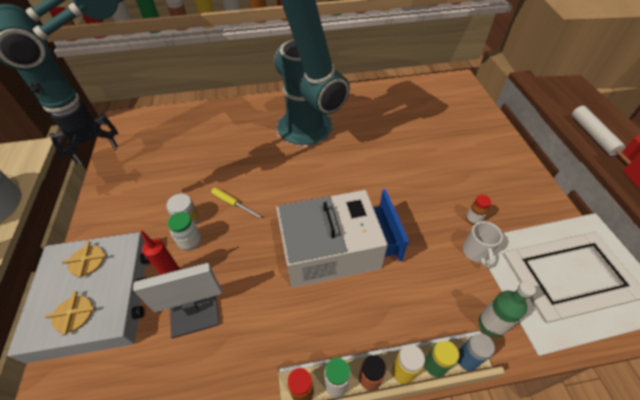

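View pics/side0.png

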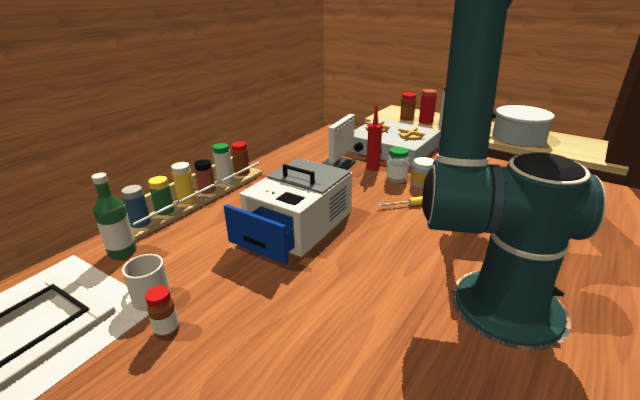

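View pics/wrist0.png

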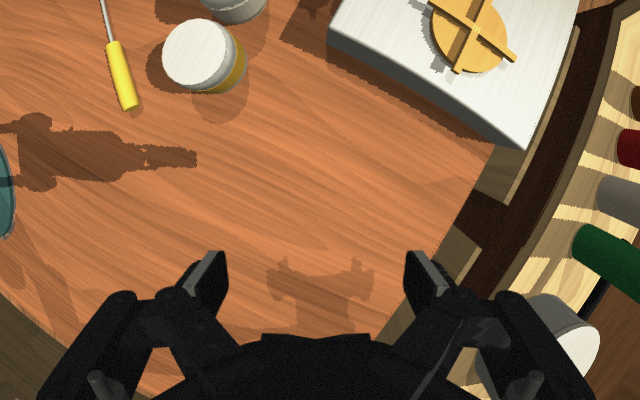

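```bash
cat >> h.py <<'E'
def cloud(c):
    K=c['K'];d=c['range_z'];v,u=np.mgrid[0:d.shape[0],0:d.shape[1]]
    P=np.stack([(u-K[0,2])/K[0,0]*d,(v-K[1,2])/K[1,1]*d,d],-1)
    T=c['cam_to_world'];W=P@T[:3,:3].T+T[:3,3]; W[d<=0]=np.nan; return W
E
python3 - <<'E'
from h import *
for n in ['scene0','side0']:
    c=np.load('pics/%s.npz'%n); W=cloud(c); hsv=cv2.cvtColor(c['frame'],cv2.COLOR_RGB2HSV)
    x,y,z=W[...,0],W[...,1],W[...,2]
    def rep(name,m,rect=True):
        m=cv2.morphologyEx(m.astype(np.uint8),cv2.MORPH_OPEN,np.ones((2,2)))
        k,l,s,_=cv2.connectedComponentsWithStats(m)
        for i in range(1,k):
            if s[i,4]<25: continue
            p=W[l==i]; r=cv2.minAreaRect((p[:,:2]*1000).astype(np.float32))
            print(n,name,s[i].tolist(),'mean',p.mean(0).round(4),'rect',np.round(r[0],1),np.round(r[1],1),round(r[2],2),'z',np.percentile(p[:,2],[2,50,98]).round(4))
    reg=(x>.25)&(x<1.1)&(abs(y)<.6)
    rep('top',reg&(z>.122)&(z<.143)&(hsv[...,1]<80))
    rep('bar',reg&(z>.155)&(z<.18)&(hsv[...,2]<90))
    rep('blue',reg&(hsv[...,0]>100)&(hsv[...,0]<130)&(hsv[...,1]>150)&(z>.01))
    rep('yellow',reg&(hsv[...,0]>20)&(hsv[...,0]<32)&(hsv[...,1]>150)&(z<.06))
    rep('red',reg&((hsv[...,0]<6)|(hsv[...,0]>174))&(hsv[...,1]>200)&(z>.03))
    rep('tall',reg&(z>.06)&(z<.3)&(hsv[...,1]<60)&(y<-.1))
    rep('any>.05',reg&(z>.05)&(z<.3))
E
```

```text
scene0 top [278, 192, 109, 76, 5661] mean [nan nan nan] rect [520.1  14.7] [208.6 356.3] 15.91 z [nan nan nan]
scene0 top [142, 278, 74, 24, 327] mean [ 0.685  -0.394   0.1262] rect [ 684.8 -393.9] [ 16.  167.3] 11.47 z [0.1143 0.1264 0.1368]
scene0 top [400, 347, 25, 25, 483] mean [nan nan nan] rect [920.4 120. ] [43.3 91. ] 28.08 z [nan nan nan]
scene0 bar [324, 203, 12, 33, 131] mean [nan nan nan] rect [558.5  -5.4] [118.   16.7] 2.31 z [nan nan nan]
scene0 bar [509, 293, 7, 7, 34] mean [0.8561 0.3486 0.1731] rect [855.3 348.4] [ 5.4 21.6] 72.73 z [0.1615 0.1726 0.1871]
scene0 blue [376, 192, 33, 68, 1009] mean [nan nan nan] rect [562.3 210. ] [ 60.4 189.5] 61.23 z [nan nan nan]
scene0 yellow [212, 189, 26, 17, 202] mean [nan nan nan] rect [ 315.8 -304.2] [95.9 34.3] 47.52 z [nan nan nan]
scene0 yellow [192, 213, 6, 8, 32] mean [ 0.3901 -0.3984  0.0257] rect [ 387.4 -397.3] [ 5.1 29.9] 68.69 z [0.0132 0.0256 0.0377]
scene0 yellow [393, 369, 20, 16, 114] mean [nan nan nan] rect [945.3  92.7] [50.1 11.5] 61.52 z [nan nan nan]
scene0 red [477, 197, 14, 12, 141] mean [nan nan nan] rec
[... 4286 characters left out ...]
2] 7.89 z [nan nan nan]
side0 tall [414, 158, 21, 16, 260] mean [nan nan nan] rect [ 295.4 -187.9] [ 42.9 565.6] 19.87 z [nan nan nan]
side0 any>.05 [330, 106, 93, 66, 2467] mean [nan nan nan] rect [ 1062.2 -1261.5] [ 259.1 2137.6] 29.86 z [nan nan nan]
side0 any>.05 [93, 142, 157, 104, 4783] mean [nan nan nan] rect [1307.6 -462.4] [ 267.9 1932.3] 35.47 z [nan nan nan]
side0 any>.05 [225, 159, 129, 96, 7260] mean [nan nan nan] rect [nan nan] [0. 0.] 0.0 z [nan nan nan]
side0 any>.05 [413, 158, 22, 19, 314] mean [nan nan nan] rect [ 294.9 -186. ] [ 56.2 577.2] 18.53 z [nan nan nan]
side0 any>.05 [123, 255, 54, 68, 2145] mean [nan nan nan] rect [638.  399.9] [ 37.3 275.5] 59.04 z [nan nan nan]
```

```bash
python3 - <<'E'
from h import *
import warnings; warnings.filterwarnings('ignore')
def plane(p,name):
    p=p[np.isfinite(p).all(1)]
    for _ in range(6):
        m=np.median(p,0) if _==0 else p.mean(0)
        n=np.linalg.svd(p-m,full_matrices=False)[2][2]; r=abs((p-m)@n); p=p[r<max(.003,2.5*np.median(r))]
    print(name,len(p),'mean',p.mean(0).round(4),'n',n.round(3),'az',np.degrees(np.arctan2(n[1],n[0])).round(2))
    return p
for n in ['scene0','side0']:
    c=np.load('pics/%s.npz'%n); W=cloud(c); hsv=cv2.cvtColor(c['frame'],cv2.COLOR_RGB2HSV)
    x,y,z=W[...,0],W[...,1],W[...,2]
    er=lambda m:cv2.erode(m.astype(np.uint8),np.ones((3,3)))>0
    near=(abs(x-.564)<.17)&(abs(y)<.25)
    m=er(near&(z>.115)&(z<.15)&(hsv[...,1]<90)); p=plane(W[m],'top'); r=cv2.minAreaRect((p[:,:2]*1000).astype(np.float32)); print(r, np.percentile(p[:,2],[5,50,95]))
    m=near&(z>.158)&(z<.185)&(hsv[...,2]<70); p=W[m]; p=p[np.isfinite(p).all(1)]; md=np.median(p,0); p=p[(abs(p-md)<[.06,.02,.02]).all(1)]
    print('bar',len(p),p.mean(0).round(4),np.median(p,0).round(4),'dir',np.degrees(np.arctan(np.polyfit(p[:,0],p[:,1],1)[0])), p[:,0].min(),p[:,0].max())
    b=(x>.4)&(x<.75)&(abs(y-.18)<.15)&(hsv[...,0]>100)&(hsv[...,0]<130)&(hsv[...,1]>150)&(z>.02)
    if n=='side0': p=plane(W[er(b)],'blue face'); print(np.percentile(p,[2,98],axis=0).round(4))
    else: p=W[b&(z>.115)]; print('blue top',len(p),np.nanmedian(p,0).round(4),cv2.minAreaRect((p*1000)[:,:2].astype(np.float32)))
    if n=='side0': plane(W[er((abs(x-.4655)<.02)&(abs(y)<.11)&(z>.02)&(z<.12))],'unit side')
    m=er((x>.5)&(x<.8)&(y>-.52)&(y<-.25)&(z>.06)&(z<.19)&(hsv[...,1]<80)); print(m.sum()); p=plane(W[m],'panel'); print(np.percentile(p,[2,98],axis=0).round(4))
    for nm,mm in dict(red=(abs(x-.56)<.1)&(abs(y+.48)<.1)&((hsv[...,0]<6)|(hsv[...,0]>174))&(hsv[...,1]>200)&(z>.03),white=(abs(x-.39)<.06)&(abs(y+.42)<.06)&(z>.08),jar=(abs(x-.485)<.06)&(abs(y+.41)<.06)&(z>.1)).items(): print(nm,mm.sum(),np.nanmedian(W[mm],0))
E
python3 - <<'E'
import cv2
a=cv2.imread('pics/scene0.png')[150:350,120:440]; cv2.imwrite('pics/crop1.png',cv2.resize(a,(800,500),interpolation=cv2.INTER_CUBIC))
E
```

```text
top 4247 mean [ 0.5773 -0.0108  0.1335] n [0.001 0.036 0.999] az 88.59
((569.5811157226562, -7.088134765625), (187.9523162841797, 252.8220977783203), 2.5906732082366943) [0.12831409 0.13464795 0.13769405]
bar 113 [ 0.5713 -0.0087  0.1696] [ 0.5708 -0.0087  0.1702] dir 2.9990028431222004 0.5189869278130916 0.6176937844756377
blue top 248 [0.5774 0.1765 0.1228] ((562.381591796875, 177.73867797851562), (180.80345153808594, 12.419734954833984), 2.651979446411133)
2098
panel 1664 mean [ 0.685  -0.3934  0.1285] n [0.993 0.117 0.004] az 6.72
[[ 0.6752 -0.4717  0.0693]
 [ 0.6943 -0.3145  0.1794]]
red 636 [ 0.58826296 -0.44576827  0.14252825]
white 417 [ 0.38295496 -0.4279943   0.08417216]
jar 357 [ 0.46505474 -0.4164527   0.10848384]
top 2269 mean [0.5512 0.0184 0.1339] n [-0.001 -0.039 -0.999] az -91.18
((561.983154296875, -3.2973175048828125), (186.32550048828125, 249.3582763671875), 2.479094982147217) [0.12993209 0.13241644 0.13894477]
bar 114 [ 0.5629 -0.0074  0.1683] [ 0.5619 -0.0074  0.1687] dir 2.6184603198970446 0.5154934829982036 0.6142710147931606
blue face 1947 mean [0.5433 0.1633 0.0839] n [ 0.044  0.456 -0.889] az 84.53
[[0.464  0.0745 0.0389]
 [0.6368 0.1863 0.1252]]
unit side 1194 mean [0.4698 0.0087 0.0714] n [-0.999 -0.044 -0.001] az -177.49
736
panel 550 mean [ 0.66   -0.3849  0.1267] n [-0.994 -0.112  0.007] az -173.57
[[ 0.6522 -0.4624  0.0715]
 [ 0.6696 -0.3161  0.1808]]
red 520 [ 0.56656866 -0.43964912  0.11168768]
white 283 [ 0.39518619 -0.41471674  0.08714499]
jar 161 [ 0.456655   -0.41006014  0.11109632]
```

View pics/crop1.png

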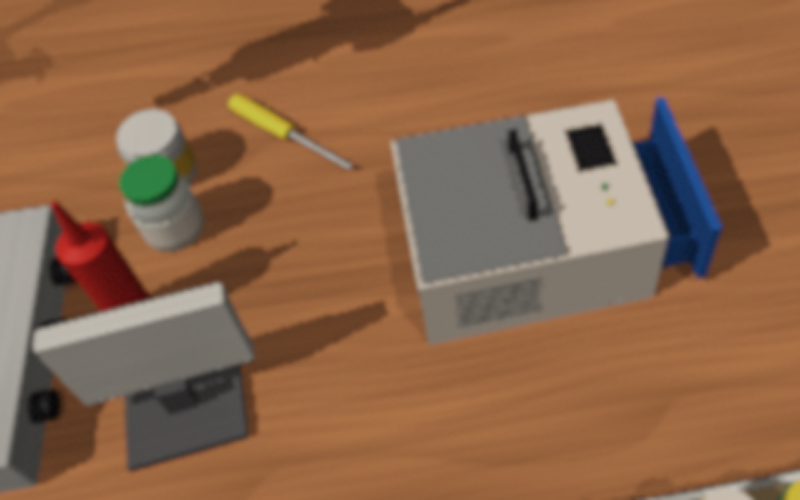

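```bash
cat >> h.py <<'E'
from scipy.spatial.transform import Rotation as Ro
def go(pos,yaz,s=None):
    "numbers for target TCP pos with tool down, tool y azimuth in deg; returns shift/turn numbers"
    s=s or read_state(); R=Ro.from_rotvec(s['tcp_rot'])
    a=np.radians(yaz); Y=np.array([np.cos(a),np.sin(a),0]);Z=np.array([0,0,-1.]);X=np.cross(Y,Z)
    T=Ro.from_matrix(np.stack([X,Y,Z],1))
    d=R.inv().apply(np.array(pos)-s['tool_pos'])/.2; r=(R.inv()*T).as_rotvec()/(2*np.pi)
    return d.round(4).tolist(),r.round(4).tolist()
def st():
    s=read_state(); print('t',round(s['time'],2),'pos',s['tool_pos'].round(4),'yaz',np.degrees(np.arctan2(*Ro.from_rotvec(s['tcp_rot']).as_matrix()[[1,0],1])).round(2),'z',Ro.from_rotvec(s['tcp_rot']).as_matrix()[:,2].round(3),'F',s['wrist_force'].round(1),'w',round(s['width'],3),'q',s['q'].round(2)); return s
E
python3 -c "
from h import *
st();print(go([.40,-.35,.36],-87.4),go([.557,.25,.34],-87.4))"
```

```text
t 0.15 pos [ 0.3011 -0.6035  0.2302] yaz -63.48 z [-0.001  0.002 -1.   ] F [-1.  -0.4 -0.1] w 1.003 q [-1.14  0.26  1.61  0.    1.27 -0.04]
([1.0083, -0.9144, -0.6472], [-0.0003, 0.0, 0.0664]) ([3.0501, -3.2482, -0.5429], [-0.0003, 0.0, 0.0664])
```

Request:
move_arm(rows=[{"grip":-1,"tx":0,"ty":0,"tz":-0.3,"rx":0,"ry":0,"rz":0.03},{"grip":-1,"tx":0.1,"ty":-0.1,"tz":-0.6,"rx":0,"ry":0,"rz":0.0664},{"grip":-1,"tx":0.4,"ty":-0.3,"tz":-0.65,"rx":0,"ry":0,"rz":0.0664},{"grip":-1,"tx":0.6,"ty":-0.5,"tz":-0.65,"rx":0,"ry":0,"rz":0.0664},{"grip":-1,"tx":0.8,"ty":-0.7,"tz":-0.65,"rx":0,"ry":0,"rz":0.0664},{"grip":-1,"tx":1,"ty":-0.9,"tz":-0.65,"rx":0,"ry":0,"rz":0.0664},{"grip":-1,"tx":1,"ty":-1,"tz":-0.65,"rx":0,"ry":0,"rz":0.0664},{"grip":-1,"tx":1,"ty":-1,"tz":-0.65,"rx":0,"ry":0,"rz":0.0664}], grip_force=20)

```text
time: 1.15
tool_pos: [0.3905, -0.335, 0.3615]
tcp_rot: [3.14, 0.074, -0.0]
wrist_force: [0.3, -0.8, -0.0]
width: -0.004
```

```bash
python3 -c "
from h import *
st();print(go([.47,-.16,.36],-87.4),go([.557,.0,.36],-87.4),go([.557,.25,.34],-87.4))"
```

```text
t 1.15 pos [ 0.3905 -0.335   0.3615] yaz -87.31 z [-0.    -0.001 -1.   ] F [ 0.3 -0.8 -0. ] w -0.004 q [-0.76 -0.1   1.76 -0.    1.48  0.77]
([0.438, -0.8554, 0.0067], [0.0001, 0.0, 0.0003]) ([0.9101, -1.6341, 0.0061], [0.0001, 0.0, 0.0003]) ([0.9688, -2.8828, 0.105], [0.0001, 0.0, 0.0003])
```

Request:
move_arm(rows=[{"grip":-1,"tx":0.2,"ty":-0.3,"tz":0},{"grip":-1,"tx":0.4,"ty":-0.6,"tz":0},{"grip":-1,"tx":0.6,"ty":-0.85,"tz":0},{"grip":-1,"tx":0.8,"ty":-1,"tz":0},{"grip":-1,"tx":0.8,"ty":-1,"tz":0},{"grip":-1,"tx":0.8,"ty":-1,"tz":0},{"grip":-1,"tx":0.8,"ty":-1,"tz":0},{"grip":-1,"tx":0.8,"ty":-1,"tz":0}])

```text
schema error: expected keys grip, tx, ty, tz, rx, ry, rz
```

```bash
python3 -c "
from h import *
st();snap('wrist','w1');st()"
```

```text
t 1.15 pos [ 0.3905 -0.335   0.3615] yaz -87.31 z [-0.    -0.001 -1.   ] F [ 0.3 -0.8 -0. ] w -0.004 q [-0.76 -0.1   1.76 -0.    1.48  0.77]
t 1.2 pos [ 0.3906 -0.3361  0.3614] yaz -87.38 z [ 0.    -0.001 -1.   ] F [-0.1 -0.8 -0.1] w 0.001 q [-0.76 -0.1   1.76 -0.    1.48  0.77]
```

View pics/w1.png

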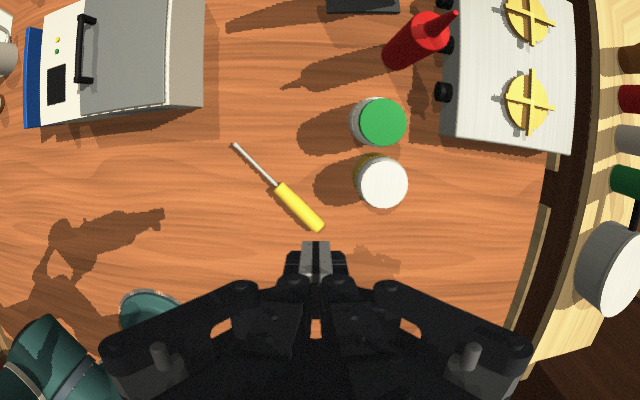

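Request:
move_arm(rows=[{"grip":-1,"tx":0.2,"ty":-0.3,"tz":0,"rx":0,"ry":0,"rz":0},{"grip":-1,"tx":0.4,"ty":-0.6,"tz":0,"rx":0,"ry":0,"rz":0},{"grip":-1,"tx":0.6,"ty":-0.85,"tz":0,"rx":0,"ry":0,"rz":0},{"grip":-1,"tx":0.8,"ty":-1,"tz":0,"rx":0,"ry":0,"rz":0},{"grip":-1,"tx":0.8,"ty":-1,"tz":0,"rx":0,"ry":0,"rz":0},{"grip":-1,"tx":0.8,"ty":-1,"tz":0,"rx":0,"ry":0,"rz":0},{"grip":-1,"tx":0.8,"ty":-1,"tz":0,"rx":0,"ry":0,"rz":0},{"grip":-1,"tx":0.8,"ty":-1,"tz":0,"rx":0,"ry":0,"rz":0}])

```text
time: 2.2
tool_pos: [0.5411, -0.1302, 0.3614]
tcp_rot: [3.141, 0.068, 0.0]
wrist_force: [-0.8, -0.0, 0.5]
width: 0.002
```

Request:
move_arm(rows=[{"grip":-1,"tx":0,"ty":-0.3,"tz":0,"rx":0,"ry":0,"rz":0},{"grip":-1,"tx":0,"ty":-0.6,"tz":0,"rx":0,"ry":0,"rz":0},{"grip":-1,"tx":0,"ty":-0.65,"tz":0,"rx":0,"ry":0,"rz":0},{"grip":-1,"tx":0,"ty":-0.65,"tz":0,"rx":0,"ry":0,"rz":0},{"grip":-1,"tx":0,"ty":-0.65,"tz":0,"rx":0,"ry":0,"rz":0},{"grip":-1,"tx":0,"ty":-0.65,"tz":0,"rx":0,"ry":0,"rz":0},{"grip":-1,"tx":0,"ty":-0.65,"tz":0,"rx":0,"ry":0,"rz":0},{"grip":-1,"tx":0,"ty":-0.65,"tz":0,"rx":0,"ry":0,"rz":0}])

```text
time: 3.2
tool_pos: [0.5359, 0.0007, 0.3612]
tcp_rot: [3.141, 0.07, -0.0]
wrist_force: [-0.7, -0.1, 0.5]
width: 0.001
```

```bash
python3 -c "
from h import *
st();snap('wrist','w2');st();print(go([.557,.25,.34],-87.4))"
```

```text
t 3.2 pos [0.5359 0.0007 0.3612] yaz -87.43 z [-0. -0. -1.] F [-0.7 -0.1  0.5] w 0.001 q [-0.05 -0.06  1.72 -0.    1.48  1.48]
t 3.25 pos [0.5359 0.0009 0.3612] yaz -87.42 z [-0.  0. -1.] F [-0.5 -0.5 -1. ] w 0.002 q [-0.04 -0.06  1.72  0.    1.48  1.48]
([0.1615, -1.2396, 0.1061], [-0.0, 0.0, -0.0001])
```

View pics/w2.png

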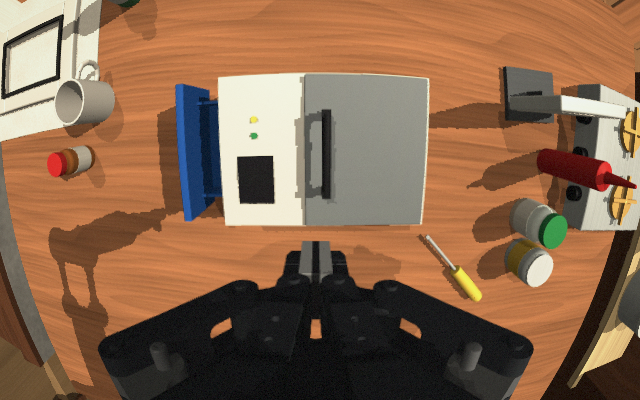

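```bash
cat >> h.py <<'E'
def fish(c,uv,z):
    K=c['K'];uv=np.atleast_2d(np.asarray(uv,float)); d=(uv-K[:2,2])/[K[0,0],K[1,1]]; th=np.linalg.norm(d,axis=1)
    r=np.stack([np.sin(th)*d[:,0]/th,np.sin(th)*d[:,1]/th,np.cos(th)],1)
    T=c['cam_to_world']; w=r@T[:3,:3].T; t=(z-T[2,3])/w[:,2]; return T[:3,3]+w*t[:,None]
E
python3 - <<'E'
from h import *
c=np.load('pics/w2.npz'); hsv=cv2.cvtColor(c['frame'],cv2.COLOR_RGB2HSV)
g=cv2.cvtColor(c['frame'],cv2.COLOR_RGB2GRAY)
def big(m):
    k,l,s,ce=cv2.connectedComponentsWithStats(m.astype(np.uint8)); i=1+np.argmax(s[1:,4]); return l==i,s[i]
roi=np.zeros((400,640),bool); roi[60:240,205:445]=1
m,s=big(roi&(hsv[...,1]<45)&(hsv[...,2]>90)); print(s)
v,u=np.nonzero(m)
W=fish(c,np.stack([u,v],1),.131); r=cv2.minAreaRect((W[:,:2]*1000).astype(np.float32)); print('top',r)
roi[:]=0; roi[95:210,318:336]=1
m,s=big(roi&(hsv[...,2]<60)); v,u=np.nonzero(m); W=fish(c,np.stack([u,v],1),.170); print('bar',s,W.mean(0),cv2.minAreaRect((W[:,:2]*1000).astype(np.float32)))
m,s=big((hsv[...,0]>100)&(hsv[...,0]<130)&(hsv[...,1]>150)&(np.arange(640)<215)); v,u=np.nonzero(m); 
for z in(.124,.016):
  W=fish(c,np.stack([u,v],1),z); print('blue',s,W.max(0),W.min(0), cv2.minAreaRect((W[:,:2]*1000).astype(np.float32)))
# outer edge columns at bottom/top of the panel
for row in (100,150,200):
    cols=np.nonzero(m[row])[0]; print(row,cols.min(),cols.max(),fish(c,[[cols.min(),row]],.124).round(4),fish(c,[[cols.min(),row]],.016).round(4))
E
```

```text
[  217    73   212   152 25887]
top ((567.1045532226562, -7.7570343017578125), (188.2503204345703, 259.9375), 2.716998815536499)
bar [321 110  10  89 774] [ 0.56778075 -0.00912927  0.17      ] ((566.423095703125, -9.242043495178223), (96.81946563720703, 9.49389362335205), 2.0044214725494385)
blue [ 176   85   39  136 4439] [0.64878177 0.18549028 0.124     ] [0.46701201 0.13070044 0.124     ] ((558.4977416992188, 156.4839324951172), (181.95948791503906, 53.488651275634766), 1.4299321174621582)
blue [ 176   85   39  136 4439] [0.66154361 0.23711889 0.016     ] [0.42807292 0.16674513 0.016     ] ((545.580078125, 199.86224365234375), (233.71434020996094, 68.70245361328125), 1.4299297332763672)
100 177 208 [[0.6288 0.1834 0.124 ]] [[0.6359 0.2344 0.016 ]]
150 178 214 [[0.5631 0.182  0.124 ]] [[0.5515 0.2326 0.016 ]]
200 183 213 [[0.4954 0.1779 0.124 ]] [[0.4645 0.2274 0.016 ]]
```

Request:
move_arm(rows=[{"grip":-1,"tx":0.05,"ty":-0.3,"tz":0,"rx":0,"ry":0,"rz":0},{"grip":-1,"tx":0.1,"ty":-0.6,"tz":0,"rx":0,"ry":0,"rz":0},{"grip":-1,"tx":0.16,"ty":-0.9,"tz":0,"rx":0,"ry":0,"rz":0},{"grip":-1,"tx":0.17,"ty":-1,"tz":0.1,"rx":0,"ry":0,"rz":0},{"grip":-1,"tx":0.17,"ty":-1,"tz":0.1,"rx":0,"ry":0,"rz":0},{"grip":-1,"tx":0.17,"ty":-1,"tz":0.1,"rx":0,"ry":0,"rz":0},{"grip":-1,"tx":0.17,"ty":-1,"tz":0.1,"rx":0,"ry":0,"rz":0},{"grip":-1,"tx":0.17,"ty":-1,"tz":0.1,"rx":0,"ry":0,"rz":0}])

```text
time: 4.25
tool_pos: [0.561, 0.2015, 0.3421]
tcp_rot: [-3.141, -0.069, -0.002]
wrist_force: [-0.7, -0.1, -0.1]
width: -0.003
```

```bash
python3 -c "
from h import *
st();print(go([.558,.24,.34],-87.4),go([.558,.24,.14],-87.4),go([.558,.24,.085],-87.4))"
```

```text
t 4.25 pos [0.561  0.2015 0.3421] yaz -87.48 z [ 0.001  0.    -1.   ] F [-0.7 -0.1 -0.1] w -0.003 q [ 0.3   0.07  1.63 -0.    1.44  1.83]
([-0.0066, -0.1931, 0.0106], [-0.0, -0.0002, -0.0002]) ([-0.008, -0.1929, 1.0106], [-0.0, -0.0002, -0.0002]) ([-0.0083, -0.1929, 1.2856], [-0.0, -0.0002, -0.0002])
```

Request:
move_arm(rows=[{"grip":-1,"tx":0,"ty":-0.19,"tz":0.1,"rx":0,"ry":0,"rz":0},{"grip":-1,"tx":0,"ty":-0.19,"tz":0.4,"rx":0,"ry":0,"rz":0},{"grip":-1,"tx":0,"ty":-0.19,"tz":0.7,"rx":0,"ry":0,"rz":0},{"grip":-1,"tx":0,"ty":-0.19,"tz":0.9,"rx":0,"ry":0,"rz":0},{"grip":-1,"tx":0,"ty":-0.19,"tz":1,"rx":0,"ry":0,"rz":0},{"grip":-1,"tx":0,"ty":-0.19,"tz":1,"rx":0,"ry":0,"rz":0},{"grip":-1,"tx":0,"ty":-0.19,"tz":1,"rx":0,"ry":0,"rz":0},{"grip":-1,"tx":0,"ty":-0.19,"tz":1,"rx":0,"ry":0,"rz":0}])

```text
time: 5.25
tool_pos: [0.5607, 0.2411, 0.1439]
tcp_rot: [-3.139, -0.071, -0.007]
wrist_force: [-0.6, -0.5, -0.2]
width: 0.001
```

```bash
python3 -c "
from h import *
st();print(go([.558,.24,.085],-87.4),go([.560,.165,.085],-87.4))"
```

```text
t 5.25 pos [0.5607 0.2411 0.1439] yaz -87.39 z [ 0.004  0.002 -1.   ] F [-0.6 -0.5 -0.2] w 0.001 q [0.37 0.21 1.84 0.   1.09 1.89]
([-0.0148, 0.0053, 0.2946], [-0.0002, -0.0007, 0.0]) ([-0.0218, 0.3804, 0.2941], [-0.0002, -0.0007, 0.0])
```

Request:
move_arm(rows=[{"grip":-1,"tx":-0.01,"ty":0,"tz":0.2,"rx":0,"ry":0,"rz":0},{"grip":-1,"tx":-0.015,"ty":0,"tz":0.295,"rx":0,"ry":0,"rz":0},{"grip":-1,"tx":-0.015,"ty":0.08,"tz":0.295,"rx":0,"ry":0,"rz":0},{"grip":-1,"tx":-0.015,"ty":0.16,"tz":0.295,"rx":0,"ry":0,"rz":0},{"grip":-1,"tx":-0.015,"ty":0.22,"tz":0.295,"rx":0,"ry":0,"rz":0},{"grip":-1,"tx":-0.015,"ty":0.28,"tz":0.295,"rx":0,"ry":0,"rz":0},{"grip":-1,"tx":-0.015,"ty":0.34,"tz":0.295,"rx":0,"ry":0,"rz":0},{"grip":-1,"tx":-0.015,"ty":0.38,"tz":0.295,"rx":0,"ry":0,"rz":0}])

```text
time: 6.25
tool_pos: [0.5606, 0.1639, 0.0836]
tcp_rot: [-3.14, -0.071, -0.004]
wrist_force: [0.5, 1.3, 5.3]
width: 0.003
```

```bash
python3 -c "
from h import *
s=st();print(go([.560,.1485,.085],-87.4))
snap('side','s1')"
```

```text
t 6.25 pos [0.5606 0.1639 0.0836] yaz -87.41 z [ 0.003  0.001 -1.   ] F [0.5 1.3 5.3] w 0.003 q [ 0.24  0.23  1.94 -0.    0.97  1.77]
([-0.0066, 0.0765, -0.0072], [-0.0001, -0.0004, -0.0])
```

View pics/s1.png

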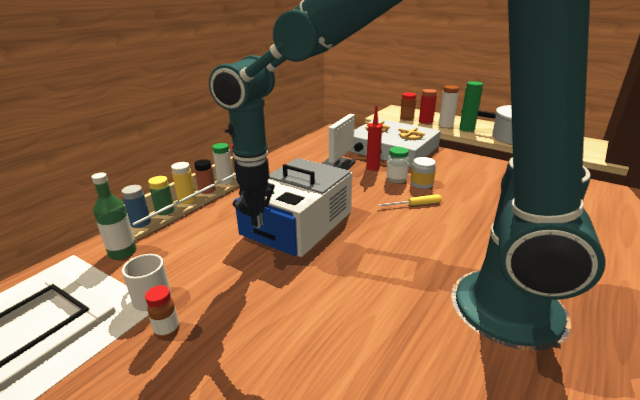

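Request:
move_arm(rows=[{"grip":-1,"tx":0,"ty":0,"tz":-0.03,"rx":0,"ry":0,"rz":0},{"grip":-1,"tx":0,"ty":0.015,"tz":-0.04,"rx":0,"ry":0,"rz":0},{"grip":-1,"tx":0,"ty":0.03,"tz":-0.04,"rx":0,"ry":0,"rz":0},{"grip":-1,"tx":0,"ty":0.045,"tz":-0.04,"rx":0,"ry":0,"rz":0},{"grip":-1,"tx":0,"ty":0.06,"tz":-0.04,"rx":0,"ry":0,"rz":0},{"grip":-1,"tx":0,"ty":0.065,"tz":-0.04,"rx":0,"ry":0,"rz":0},{"grip":-1,"tx":0,"ty":0.065,"tz":-0.04,"rx":0,"ry":0,"rz":0},{"grip":-1,"tx":0,"ty":0.065,"tz":-0.04,"rx":0,"ry":0,"rz":0}])

```text
time: 7.3
tool_pos: [0.5597, 0.1517, 0.0901]
tcp_rot: [-3.141, -0.072, 0.001]
wrist_force: [-0.7, 3.4, -0.4]
width: -0.002
```

```bash
python3 -c "
from h import *
s=st();snap('side','s2')
a=cv2.imread('pics/s2.png')[120:280,180:380]; cv2.imwrite('pics/s2c.png',cv2.resize(a,(750,600),interpolation=cv2.INTER_CUBIC))"
```

```text
t 7.3 pos [0.5597 0.1517 0.0901] yaz -87.38 z [-0.001  0.    -1.   ] F [-0.7  3.4 -0.4] w -0.002 q [0.22 0.21 1.94 0.   0.99 1.75]
```

View pics/s2c.png

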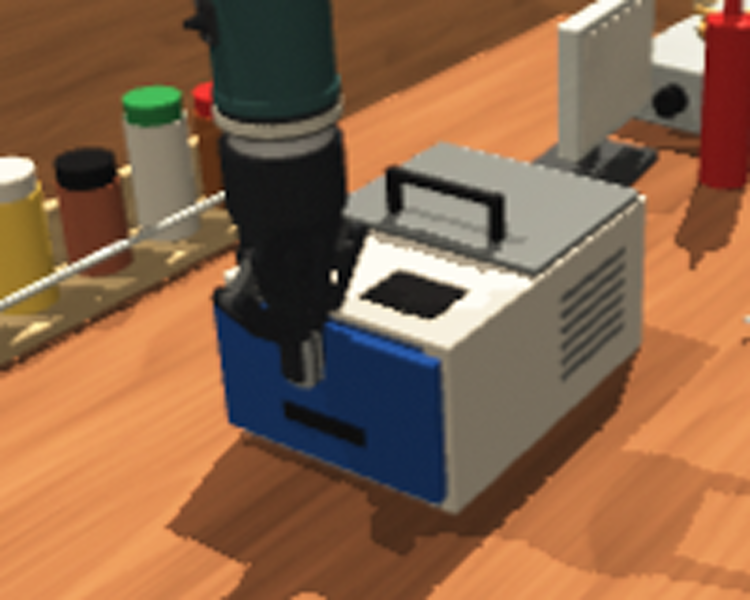

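Request:
move_arm(rows=[{"grip":-1,"tx":0,"ty":0.01,"tz":0,"rx":0,"ry":0,"rz":0},{"grip":-1,"tx":0,"ty":0.02,"tz":0,"rx":0,"ry":0,"rz":0},{"grip":-1,"tx":0,"ty":0.03,"tz":0,"rx":0,"ry":0,"rz":0},{"grip":-1,"tx":0,"ty":0.04,"tz":0,"rx":0,"ry":0,"rz":0},{"grip":-1,"tx":0,"ty":0.04,"tz":0,"rx":0,"ry":0,"rz":0},{"grip":-1,"tx":0,"ty":0.04,"tz":0,"rx":0,"ry":0,"rz":0},{"grip":-1,"tx":0,"ty":0.04,"tz":0,"rx":0,"ry":0,"rz":0},{"grip":-1,"tx":0,"ty":0.04,"tz":0,"rx":0,"ry":0,"rz":0}])

```text
time: 8.35
tool_pos: [0.56, 0.1471, 0.0902]
tcp_rot: [-3.135, -0.07, 0.0]
wrist_force: [-1.2, 15.7, -1.1]
width: -0.002
```

```bash
python3 -c "
from h import *
s=st()"
```

```text
t 8.35 pos [0.56   0.1471 0.0902] yaz -87.46 z [-0.     0.006 -1.   ] F [-1.2 15.7 -1.1] w -0.002 q [0.21 0.21 1.95 0.01 0.98 1.73]
```

Request:
move_arm(rows=[{"grip":-1,"tx":0,"ty":0.01,"tz":0,"rx":0,"ry":0,"rz":0},{"grip":-1,"tx":0,"ty":0.01,"tz":0,"rx":0,"ry":0,"rz":0},{"grip":-1,"tx":0,"ty":0.01,"tz":0,"rx":0,"ry":0,"rz":0},{"grip":-1,"tx":0,"ty":0.01,"tz":0,"rx":0,"ry":0,"rz":0},{"grip":-1,"tx":0,"ty":0.01,"tz":0,"rx":0,"ry":0,"rz":0},{"grip":-1,"tx":0,"ty":0.01,"tz":0,"rx":0,"ry":0,"rz":0},{"grip":-1,"tx":0,"ty":0.01,"tz":0,"rx":0,"ry":0,"rz":0},{"grip":-1,"tx":0,"ty":0.01,"tz":0,"rx":0,"ry":0,"rz":0}])

```text
time: 9.35
tool_pos: [0.5601, 0.147, 0.0903]
tcp_rot: [-3.132, -0.069, -0.0]
wrist_force: [-3.3, 21.7, -1.7]
width: -0.0
```

```bash
python3 -c "
from h import *
s=st();print(go([.56,.20,.09],-87.4),go([.56,.20,.24],-87.4))"
```

```text
t 9.35 pos [0.5601 0.147  0.0903] yaz -87.48 z [ 0.     0.009 -1.   ] F [-3.3 21.7 -1.7] w -0.0 q [0.21 0.21 1.95 0.01 0.98 1.73]
([0.0113, -0.2647, 0.0041], [-0.0015, -0.0001, -0.0002]) ([0.0116, -0.2715, -0.7459], [-0.0015, -0.0001, -0.0002])
```

Request:
move_arm(rows=[{"grip":-1,"tx":0,"ty":-0.15,"tz":0,"rx":0,"ry":0,"rz":0},{"grip":-1,"tx":0,"ty":-0.29,"tz":0,"rx":0,"ry":0,"rz":0},{"grip":-1,"tx":0,"ty":-0.29,"tz":-0.3,"rx":0,"ry":0,"rz":0},{"grip":-1,"tx":0,"ty":-0.29,"tz":-0.6,"rx":0,"ry":0,"rz":0},{"grip":-0.2,"tx":0,"ty":-0.29,"tz":-0.85,"rx":0,"ry":0,"rz":0},{"grip":-0.2,"tx":0,"ty":0,"tz":-0.9,"rx":0,"ry":0,"rz":0},{"grip":-0.2,"tx":0,"ty":0.2,"tz":-0.9,"rx":0,"ry":0,"rz":0},{"grip":-0.2,"tx":0,"ty":0.3,"tz":-0.9,"rx":0,"ry":0,"rz":0}])

```text
time: 10.35
tool_pos: [0.5634, 0.0789, 0.2707]
tcp_rot: [3.14, 0.068, 0.002]
wrist_force: [0.2, -0.3, -0.0]
width: 0.399
```

```bash
python3 - <<'E'
from h import *
s=st();snap('side','s3');c=snap('wrist','w3');print(go([.567,-.009,.27],-87.4))
a=cv2.imread('pics/s3.png')[120:280,180:380]; b=cv2.imread('pics/w3.png')
cv2.imwrite('pics/s3c.png',np.hstack([cv2.resize(a,(400,320)),cv2.resize(b,(400,320))]))
E
```

```text
t 10.35 pos [0.5634 0.0789 0.2707] yaz -87.51 z [ 0.001 -0.001 -1.   ] F [ 0.2 -0.3 -0. ] w 0.399 q [ 0.1   0.04  1.79 -0.    1.31  1.62]
([-0.0, 0.4423, 0.0009], [0.0001, 0.0, -0.0004])
```

View pics/s3c.png

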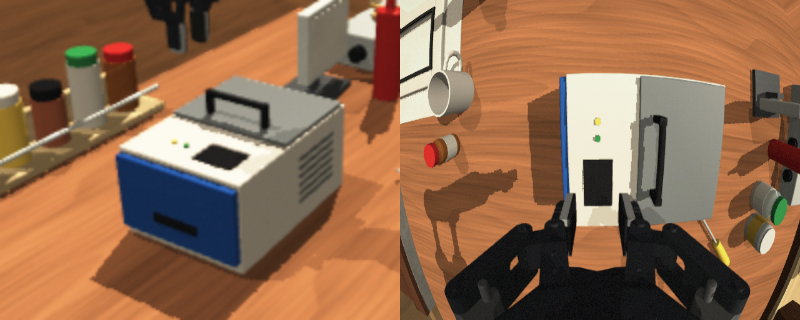

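```bash
python3 - <<'E'
from h import *
c=np.load('pics/w3.npz'); hsv=cv2.cvtColor(c['frame'],cv2.COLOR_RGB2HSV)
roi=np.zeros((400,640),bool); roi[120:262,400:440]=1
m=(roi&(hsv[...,2]<60)).astype(np.uint8)
k,l,s,_=cv2.connectedComponentsWithStats(m)
for i in range(1,k):
    if s[i,4]>100:
        v,u=np.nonzero(l==i); W=fish(c,np.stack([u,v],1),.170); print(s[i],cv2.minAreaRect((W[:,:2]*1000).astype(np.float32)),W.mean(0))
E
```

```text
[ 400  144   27  114 1423] ((567.4065551757812, -4.7383575439453125), (99.9598617553711, 18.62836265563965), 3.2786917686462402) [ 0.56927322 -0.00694818  0.17      ]
```

Request:
move_arm(rows=[{"grip":-0.2,"tx":0,"ty":0.25,"tz":0,"rx":0,"ry":0,"rz":0},{"grip":-0.2,"tx":0,"ty":0.42,"tz":0,"rx":0,"ry":0,"rz":0},{"grip":-0.2,"tx":0,"ty":0.442,"tz":0.1,"rx":0,"ry":0,"rz":0},{"grip":-0.2,"tx":0,"ty":0.442,"tz":0.25,"rx":0,"ry":0,"rz":0},{"grip":-0.2,"tx":0,"ty":0.442,"tz":0.4,"rx":0,"ry":0,"rz":0},{"grip":-0.2,"tx":0,"ty":0.442,"tz":0.52,"rx":0,"ry":0,"rz":0},{"grip":-0.2,"tx":0,"ty":0.442,"tz":0.6,"rx":0,"ry":0,"rz":0},{"grip":-0.2,"tx":0,"ty":0.442,"tz":0.6,"rx":0,"ry":0,"rz":0}])

```text
time: 11.45
tool_pos: [0.5657, -0.0057, 0.148]
tcp_rot: [-3.14, -0.073, 0.006]
wrist_force: [-0.1, -0.1, 0.3]
width: 0.397
```

```bash
python3 - <<'E'
from h import *
s=st();snap('side','s4');c=snap('wrist','w4')
a=cv2.imread('pics/s4.png')[100:260,200:400]; b=cv2.imread('pics/w4.png')
cv2.imwrite('pics/s4c.png',np.hstack([cv2.resize(a,(400,320)),cv2.resize(b,(400,320))]))
E
```

```text
t 11.45 pos [ 0.5657 -0.0057  0.148 ] yaz -87.33 z [-0.004  0.001 -1.   ] F [-0.1 -0.1  0.3] w 0.397 q [-0.05  0.13  1.92  0.    1.09  1.47]
```

View pics/s4c.png

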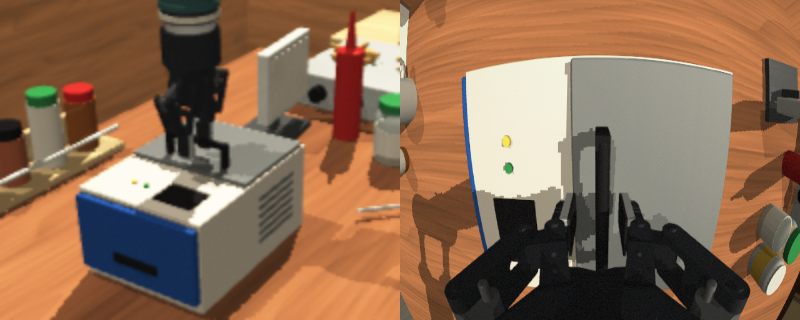

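Bar lies between the fingers (slightly toward the rear one). Shift 2 mm and close gently.

Request:
move_arm(rows=[{"grip":-0.2,"tx":0,"ty":0.015,"tz":0,"rx":0,"ry":0,"rz":0},{"grip":-0.5,"tx":0,"ty":0.015,"tz":0,"rx":0,"ry":0,"rz":0},{"grip":-0.7,"tx":0,"ty":0.015,"tz":0,"rx":0,"ry":0,"rz":0},{"grip":-1,"tx":0,"ty":0.015,"tz":0,"rx":0,"ry":0,"rz":0},{"grip":-1,"tx":0,"ty":0.015,"tz":0,"rx":0,"ry":0,"rz":0},{"grip":-1,"tx":0,"ty":0.015,"tz":0,"rx":0,"ry":0,"rz":0},{"grip":-1,"tx":0,"ty":0.015,"tz":0,"rx":0,"ry":0,"rz":0},{"grip":-1,"tx":0,"ty":0.015,"tz":0,"rx":0,"ry":0,"rz":0}], grip_force=20)

```text
time: 12.55
tool_pos: [0.5677, -0.0095, 0.1508]
tcp_rot: [-3.14, -0.072, -0.001]
wrist_force: [-1.2, 2.2, 6.1]
width: 0.103
```

```bash
python3 - <<'E'
from h import *
s=st()
r=np.hypot(125,36);a0=np.arctan2(36,125)
for f in np.arange(.2,1.75,.1):
    dx=125-r*np.cos(a0+f); dz=r*np.sin(a0+f)-36
    print(round(f,2),'ty',round(dx/200,3),'tz',round(-dz/200,3))
E
```

```text
t 12.55 pos [ 0.5677 -0.0095  0.1508] yaz -87.39 z [ 0.001  0.    -1.   ] F [-1.2  2.2  6.1] w 0.103 q [-0.06  0.13  1.92  0.    1.09  1.46]
0.2 ty 0.048 tz -0.121
0.3 ty 0.081 tz -0.177
0.4 ty 0.119 tz -0.229
0.5 ty 0.163 tz -0.278
0.6 ty 0.211 tz -0.321
0.7 ty 0.263 tz -0.36
0.8 ty 0.319 tz -0.394
0.9 ty 0.377 tz -0.421
1.0 ty 0.439 tz -0.443
1.1 ty 0.502 tz -0.459
1.2 ty 0.566 tz -0.468
1.3 ty 0.631 tz -0.47
1.4 ty 0.696 tz -0.467
1.5 ty 0.76 tz -0.456
1.6 ty 0.823 tz -0.439
1.7 ty 0.884 tz -0.417
```

Request:
move_arm(rows=[{"grip":-1,"tx":0,"ty":0.021,"tz":-0.062,"rx":0,"ry":0,"rz":0},{"grip":-1,"tx":0,"ty":0.048,"tz":-0.121,"rx":0,"ry":0,"rz":0},{"grip":-1,"tx":0,"ty":0.081,"tz":-0.177,"rx":0,"ry":0,"rz":0},{"grip":-1,"tx":0,"ty":0.119,"tz":-0.229,"rx":0,"ry":0,"rz":0},{"grip":-1,"tx":0,"ty":0.163,"tz":-0.278,"rx":0,"ry":0,"rz":0},{"grip":-1,"tx":0,"ty":0.211,"tz":-0.321,"rx":0,"ry":0,"rz":0},{"grip":-1,"tx":0,"ty":0.263,"tz":-0.36,"rx":0,"ry":0,"rz":0},{"grip":-1,"tx":0,"ty":0.263,"tz":-0.36,"rx":0,"ry":0,"rz":0}])

```text
time: 13.55
tool_pos: [0.5702, -0.061, 0.2246]
tcp_rot: [-3.138, -0.071, -0.003]
wrist_force: [-3.3, 6.9, 11.7]
width: 0.107
```

```bash
python3 - <<'E'
from h import *
s=st();snap('side','s5')
a=cv2.imread('pics/s5.png')[60:260,180:430]; cv2.imwrite('pics/s5c.png',cv2.resize(a,(750,600)))
E
```

```text
t 13.55 pos [ 0.5702 -0.061   0.2246] yaz -87.42 z [ 0.002  0.003 -1.   ] F [-3.3  6.9 11.7] w 0.107 q [-0.15  0.08  1.83  0.    1.23  1.37]
```

View pics/s5c.png

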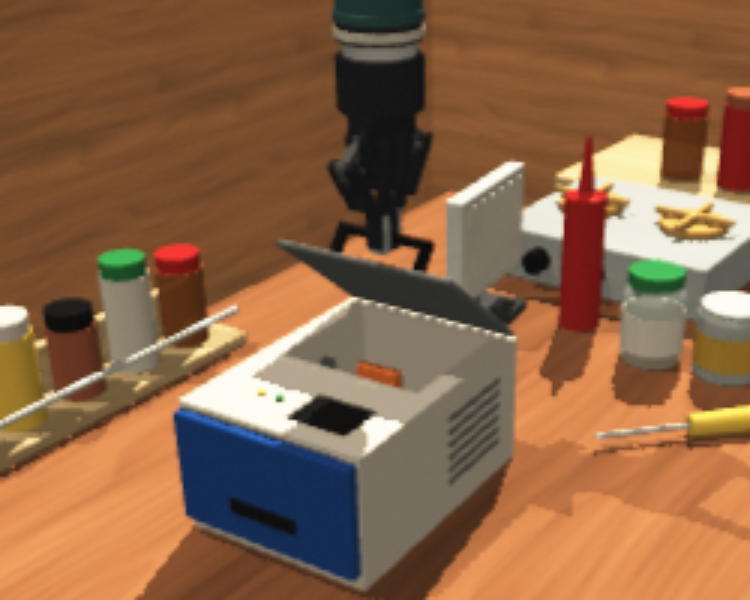

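Request:
move_arm(rows=[{"grip":-1,"tx":0,"ty":0.05,"tz":-0.045,"rx":0,"ry":0,"rz":0},{"grip":-1,"tx":0,"ty":0.11,"tz":-0.075,"rx":0,"ry":0,"rz":0},{"grip":-1,"tx":0,"ty":0.176,"tz":-0.097,"rx":0,"ry":0,"rz":0},{"grip":-1,"tx":0,"ty":0.239,"tz":-0.114,"rx":0,"ry":0,"rz":0},{"grip":-1,"tx":0,"ty":0.303,"tz":-0.123,"rx":0,"ry":0,"rz":0},{"grip":-1,"tx":0,"ty":0.368,"tz":-0.125,"rx":0,"ry":0,"rz":0},{"grip":-1,"tx":0,"ty":0.433,"tz":-0.122,"rx":0,"ry":0,"rz":0},{"grip":-1,"tx":0,"ty":0.433,"tz":-0.122,"rx":0,"ry":0,"rz":0}])

```text
time: 14.6
tool_pos: [0.5741, -0.1507, 0.2465]
tcp_rot: [3.139, 0.069, 0.001]
wrist_force: [4.1, 0.1, 1.1]
width: 0.107
```

```bash
python3 - <<'E'
from h import *
s=st();snap('side','s6')
a=cv2.imread('pics/s6.png')[40:240,200:450]; cv2.imwrite('pics/s6c.png',cv2.resize(a,(750,600)))
E
```

```text
t 14.6 pos [ 0.5741 -0.1507  0.2465] yaz -87.47 z [ 0.001 -0.002 -1.   ] F [4.1 0.1 1.1] w 0.107 q [-0.3   0.1   1.77 -0.    1.27  1.23]
```

View pics/s6c.png

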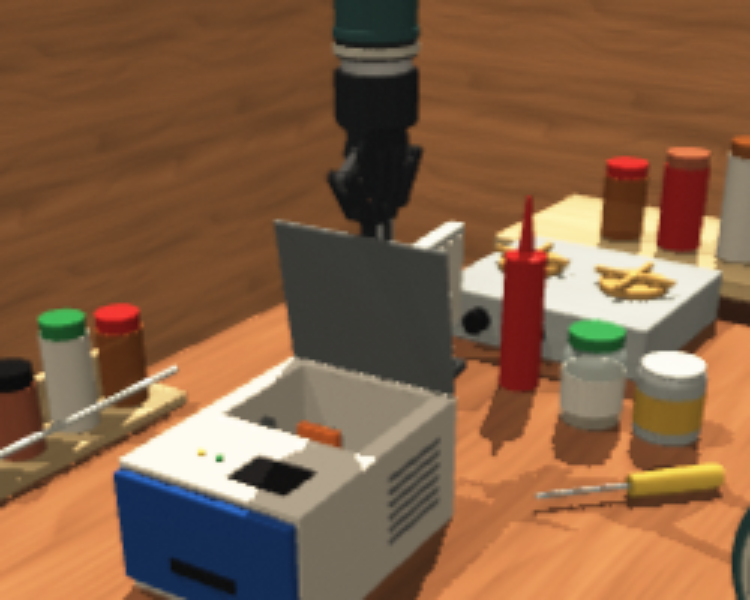

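Request:
move_arm(rows=[{"grip":-1,"tx":0,"ty":0.032,"tz":0.004,"rx":0,"ry":0,"rz":0},{"grip":-1,"tx":0,"ty":0.064,"tz":0.01,"rx":0,"ry":0,"rz":0},{"grip":-1,"tx":0,"ty":0.096,"tz":0.018,"rx":0,"ry":0,"rz":0},{"grip":-1,"tx":0,"ty":0.127,"tz":0.027,"rx":0,"ry":0,"rz":0},{"grip":-1,"tx":0,"ty":0.15,"tz":0.034,"rx":0,"ry":0,"rz":0},{"grip":-1,"tx":0,"ty":0.15,"tz":0.034,"rx":0,"ry":0,"rz":0},{"grip":-0.6,"tx":0,"ty":0.15,"tz":0.034,"rx":0,"ry":0,"rz":0},{"grip":-0.55,"tx":0,"ty":0.15,"tz":0.034,"rx":0,"ry":0,"rz":0}])

```text
time: 15.65
tool_pos: [0.574, -0.1793, 0.2394]
tcp_rot: [3.14, 0.071, -0.004]
wrist_force: [-0.2, -1.7, 0.8]
width: 0.224
```

```bash
python3 - <<'E'
from h import *
s=st();snap('wrist','w7');snap('side','s7')
a=cv2.imread('pics/s7.png')[40:240,200:450]; b=cv2.imread('pics/w7.png')
cv2.imwrite('pics/s7c.png',np.hstack([cv2.resize(a,(400,320)),cv2.resize(b,(400,320))]))
E
```

```text
t 15.65 pos [ 0.574  -0.1793  0.2394] yaz -87.4 z [-0.002 -0.001 -1.   ] F [-0.2 -1.7  0.8] w 0.224 q [-0.34  0.12  1.76 -0.    1.26  1.18]
```

View pics/s7c.png

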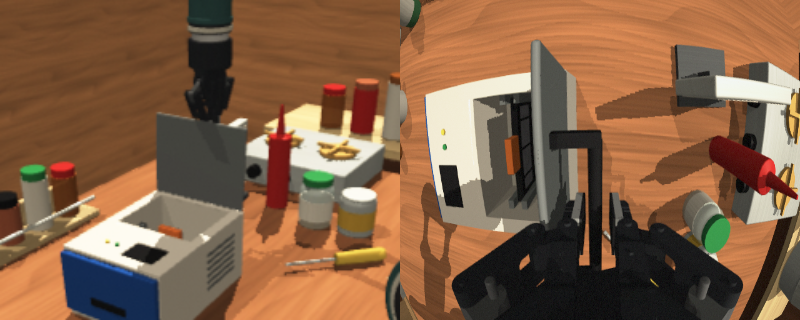

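Request:
move_arm(rows=[{"grip":-0.5,"tx":0,"ty":0,"tz":-0.05,"rx":0,"ry":0,"rz":0},{"grip":-0.5,"tx":0,"ty":0,"tz":-0.15,"rx":0,"ry":0,"rz":0},{"grip":-0.5,"tx":0,"ty":0,"tz":-0.3,"rx":0,"ry":0,"rz":0},{"grip":-0.5,"tx":0,"ty":0,"tz":-0.5,"rx":0,"ry":0,"rz":0},{"grip":-0.5,"tx":0,"ty":0,"tz":-0.6,"rx":0,"ry":0,"rz":0},{"grip":-0.5,"tx":0,"ty":-0.3,"tz":-0.65,"rx":0,"ry":0,"rz":0},{"grip":-0.5,"tx":0,"ty":-0.6,"tz":-0.65,"rx":0,"ry":0,"rz":0},{"grip":-0.5,"tx":0,"ty":-0.85,"tz":-0.65,"rx":0,"ry":0,"rz":0}])

```text
time: 16.75
tool_pos: [0.567, -0.0071, 0.3706]
tcp_rot: [-3.14, -0.072, -0.001]
wrist_force: [0.7, 0.4, -0.6]
width: 0.251
```

```bash
python3 - <<'E'
from h import *
s=st();c=snap('wrist','w8');hsv=cv2.cvtColor(c['frame'],cv2.COLOR_RGB2HSV)
st();snap('side','s8')
m=((hsv[...,0]>5)&(hsv[...,0]<14)&(hsv[...,1]>190)&(hsv[...,2]>130)).astype(np.uint8); m[:, :200]=0; m[:,450:]=0
m=cv2.morphologyEx(m,cv2.MORPH_OPEN,np.ones((3,3)))
k,l,S,_=cv2.connectedComponentsWithStats(m)
for i in range(1,k):
    if S[i,4]>60:
        v,u=np.nonzero(l==i); W=fish(c,np.stack([u,v],1),.114); print(S[i],cv2.minAreaRect((W[:,:2]*1000).astype(np.float32)),W.mean(0))
o=np.array([.567,-.0078]);ux=np.array([.0454,-.999]); print('expected filter',o+.035*ux)
a=cv2.imread('pics/s8.png')[40:240,200:450]; b=cv2.imread('pics/w8.png')
cv2.imwrite('pics/s8c.png',np.hstack([cv2.resize(a,(300,240)),cv2.resize(b,(500,312))[:240]]))
print(go([.5686,-.0428,.36],-87.4))
E
```

```text
t 16.75 pos [ 0.567  -0.0071  0.3706] yaz -87.39 z [ 0.001  0.    -1.   ] F [ 0.7  0.4 -0.6] w 0.251 q [-0.06  0.    1.65  0.    1.49  1.47]
t 16.8 pos [ 0.5664 -0.0013  0.3705] yaz -87.17 z [ 0.     0.006 -1.   ] F [-1.2  2.6 -0.6] w 0.252 q [-0.05  0.    1.65  0.01  1.49  1.47]
[339 156   9  33 259] ((568.5631103515625, -43.16069030761719), (42.64878463745117, 10.535999298095703), 3.5033140182495117) [ 0.56865537 -0.0429492   0.114     ]
expected filter [ 0.568589 -0.042765]
([-0.0006, 0.1922, 0.0517], [-0.0004, -0.0, 0.0009])
```

View pics/s8c.png

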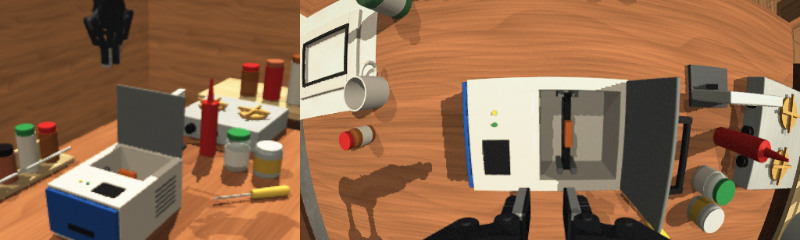

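Request:
move_arm(rows=[{"grip":-0.2,"tx":0,"ty":0.1,"tz":0,"rx":0,"ry":0,"rz":0.0005},{"grip":-0.2,"tx":0,"ty":0.19,"tz":0.1,"rx":0,"ry":0,"rz":0.0005},{"grip":-0.2,"tx":0,"ty":0.205,"tz":0.3,"rx":0,"ry":0,"rz":0.0005},{"grip":-0.2,"tx":0,"ty":0.205,"tz":0.5,"rx":0,"ry":0,"rz":0.0005},{"grip":-0.2,"tx":0,"ty":0.205,"tz":0.7,"rx":0,"ry":0,"rz":0.0005},{"grip":-0.2,"tx":0,"ty":0.205,"tz":0.85,"rx":0,"ry":0,"rz":0.0005},{"grip":-0.2,"tx":0,"ty":0.205,"tz":0.9,"rx":0,"ry":0,"rz":0.0005},{"grip":-0.2,"tx":0,"ty":0.205,"tz":0.9,"rx":0,"ry":0,"rz":0.0005}])

```text
time: 17.85
tool_pos: [0.5685, -0.0513, 0.1887]
tcp_rot: [-3.141, -0.064, 0.003]
wrist_force: [0.0, -0.2, 0.0]
width: 0.4
```

```bash
python3 - <<'E'
from h import *
s=st();c=snap('wrist','w9');s=st();print(go([.5686,-.043,.081],-87.4))
E
```

```text
t 17.85 pos [ 0.5685 -0.0513  0.1887] yaz -87.68 z [-0.002  0.    -1.   ] F [ 0.  -0.2  0. ] w 0.4 q [-0.13  0.1   1.88 -0.    1.17  1.4 ]
t 17.9 pos [ 0.5694 -0.0511  0.1902] yaz -87.65 z [ 0. -0. -1.] F [ 0.7 -0.8  0.8] w 0.403 q [-0.13  0.1   1.87 -0.    1.17  1.4 ]
([-0.0027, -0.041, 0.546], [0.0, -0.0001, -0.0007])
```

View pics/w9.png

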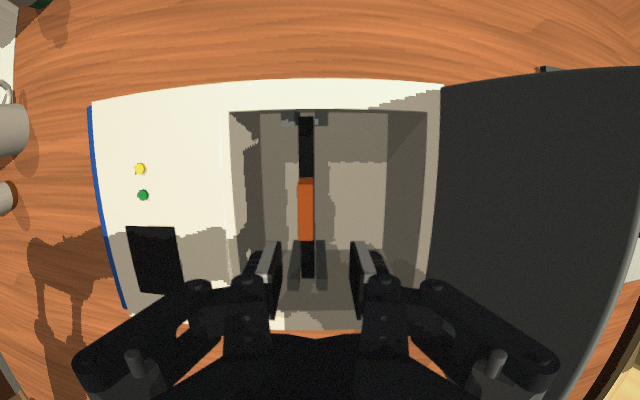

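Request:
move_arm(rows=[{"grip":-0.2,"tx":-0.002,"ty":-0.041,"tz":0,"rx":0,"ry":0,"rz":-0.0007},{"grip":-0.2,"tx":-0.002,"ty":-0.041,"tz":0.1,"rx":0,"ry":0,"rz":-0.0007},{"grip":-0.2,"tx":-0.002,"ty":-0.041,"tz":0.2,"rx":0,"ry":0,"rz":-0.0007},{"grip":-0.2,"tx":-0.002,"ty":-0.041,"tz":0.3,"rx":0,"ry":0,"rz":-0.0007},{"grip":-0.2,"tx":-0.002,"ty":-0.041,"tz":0.4,"rx":0,"ry":0,"rz":-0.0007},{"grip":-0.2,"tx":-0.002,"ty":-0.041,"tz":0.5,"rx":0,"ry":0,"rz":-0.0007},{"grip":-0.2,"tx":-0.002,"ty":-0.041,"tz":0.535,"rx":0,"ry":0,"rz":-0.0007},{"grip":-0.2,"tx":-0.002,"ty":-0.041,"tz":0.535,"rx":0,"ry":0,"rz":-0.0007}])

```text
time: 18.9
tool_pos: [0.5685, -0.0423, 0.0823]
tcp_rot: [3.14, 0.074, -0.001]
wrist_force: [0.4, -2.0, 0.6]
width: 0.398
```

```bash
python3 - <<'E'
from h import *
s=st();c=snap('wrist','w10');s=st();print(go([.5686,-.043,.081],-87.4))
E
```

```text
t 18.9 pos [ 0.5685 -0.0423  0.0823] yaz -87.3 z [-0.    -0.001 -1.   ] F [ 0.4 -2.   0.6] w 0.398 q [-0.12  0.21  1.97 -0.    0.97  1.41]
t 18.95 pos [ 0.5686 -0.0423  0.0825] yaz -87.31 z [-0.    -0.001 -1.   ] F [-0.2 -2.7 -0.6] w 0.401 q [-0.12  0.21  1.97 -0.    0.97  1.41]
([0.0, 0.0033, 0.0073], [0.0001, 0.0, 0.0003])
```

View pics/w10.png

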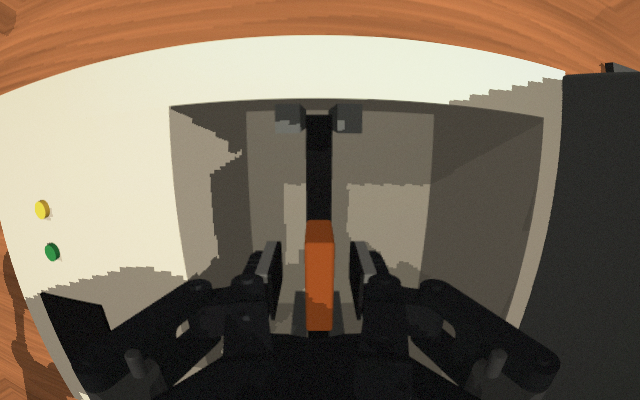

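Request:
move_arm(rows=[{"grip":-0.4,"tx":0,"ty":0,"tz":0,"rx":0,"ry":0,"rz":0},{"grip":-0.6,"tx":0,"ty":0,"tz":0,"rx":0,"ry":0,"rz":0},{"grip":-0.8,"tx":0,"ty":0,"tz":0,"rx":0,"ry":0,"rz":0},{"grip":-1,"tx":0,"ty":0,"tz":0,"rx":0,"ry":0,"rz":0},{"grip":-1,"tx":0,"ty":0,"tz":0,"rx":0,"ry":0,"rz":0},{"grip":-1,"tx":0,"ty":0,"tz":0,"rx":0,"ry":0,"rz":0},{"grip":-1,"tx":0,"ty":0,"tz":0,"rx":0,"ry":0,"rz":0},{"grip":-1,"tx":0,"ty":0,"tz":0,"rx":0,"ry":0,"rz":0}], grip_force=60)

```text
time: 19.95
tool_pos: [0.5684, -0.0418, 0.0829]
tcp_rot: [3.141, 0.074, 0.0]
wrist_force: [0.6, -1.2, 0.1]
width: 0.131
```

```bash
python3 - <<'E'
from h import *
s=st();print(go([.5686,-.043,.20],-87.4))
E
```

```text
t 19.95 pos [ 0.5684 -0.0418  0.0829] yaz -87.32 z [ 0. -0. -1.] F [ 0.6 -1.2  0.1] w 0.131 q [-0.12  0.2   1.97 -0.    0.97  1.41]
([0.0006, 0.0061, -0.5856], [0.0, -0.0, 0.0002])
```

Gripped (11 mm opening). Draw straight up.

Request:
move_arm(rows=[{"grip":-1,"tx":0,"ty":0,"tz":-0.05,"rx":0,"ry":0,"rz":0},{"grip":-1,"tx":0,"ty":0,"tz":-0.14,"rx":0,"ry":0,"rz":0},{"grip":-1,"tx":0,"ty":0,"tz":-0.23,"rx":0,"ry":0,"rz":0},{"grip":-1,"tx":0,"ty":0,"tz":-0.32,"rx":0,"ry":0,"rz":0},{"grip":-1,"tx":0,"ty":0,"tz":-0.41,"rx":0,"ry":0,"rz":0},{"grip":-1,"tx":0,"ty":0,"tz":-0.5,"rx":0,"ry":0,"rz":0},{"grip":-1,"tx":0,"ty":0,"tz":-0.6,"rx":0,"ry":0,"rz":0},{"grip":-1,"tx":0,"ty":0,"tz":-0.7,"rx":0,"ry":0,"rz":0}])

```text
time: 20.95
tool_pos: [0.5684, -0.0417, 0.2242]
tcp_rot: [-3.141, -0.074, -0.0]
wrist_force: [0.0, -0.5, -1.6]
width: 0.129
```

```bash
python3 - <<'E'
from h import *
s=st();snap('side','s11')
a=cv2.imread('pics/s11.png')[40:240,200:450]; cv2.imwrite('pics/s11c.png',cv2.resize(a,(750,600)))
E
```

```text
t 20.95 pos [ 0.5684 -0.0417  0.2242] yaz -87.32 z [ 0.  0. -1.] F [ 0.  -0.5 -1.6] w 0.129 q [-0.12  0.07  1.84  0.    1.23  1.41]
```

View pics/s11c.png

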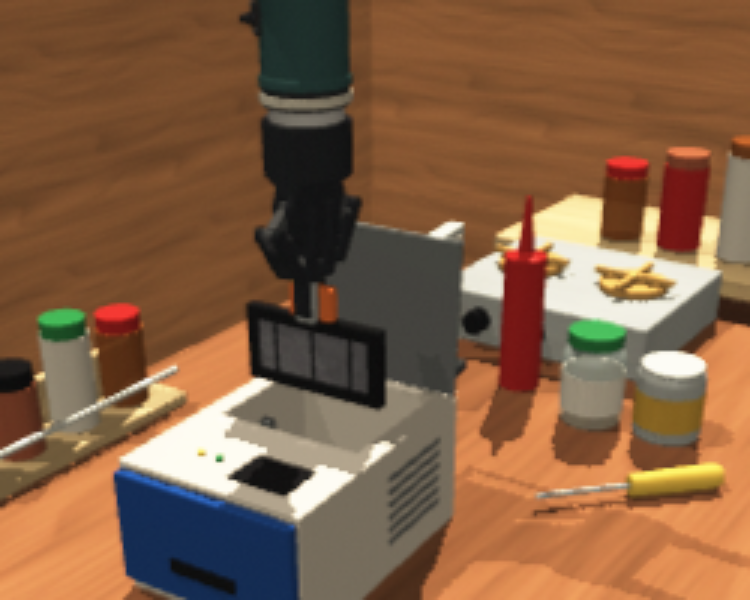

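Request:
move_arm(rows=[{"grip":-1,"tx":0,"ty":0,"tz":-0.1,"rx":0,"ry":0,"rz":0},{"grip":-1,"tx":0,"ty":0,"tz":-0.22,"rx":0,"ry":0,"rz":0},{"grip":-1,"tx":0,"ty":-0.05,"tz":-0.33,"rx":0,"ry":0,"rz":0},{"grip":-1,"tx":0,"ty":-0.15,"tz":-0.38,"rx":0,"ry":0,"rz":0},{"grip":-1,"tx":0,"ty":-0.3,"tz":-0.38,"rx":0,"ry":0,"rz":-0.015},{"grip":-1,"tx":0,"ty":-0.45,"tz":-0.38,"rx":0,"ry":0,"rz":-0.035},{"grip":-1,"tx":0,"ty":-0.58,"tz":-0.38,"rx":0,"ry":0,"rz":-0.055},{"grip":-1,"tx":0,"ty":-0.65,"tz":-0.38,"rx":0,"ry":0,"rz":-0.075}])

```text
time: 22.0
tool_pos: [0.5615, 0.0904, 0.2982]
tcp_rot: [-3.033, -0.814, 0.002]
wrist_force: [-0.7, 0.1, -1.5]
width: 0.129
```

```bash
python3 - <<'E'
from h import *
s=st();print(go(s['tool_pos'],6.5))
E
```

```text
t 22.0 pos [0.5615 0.0904 0.2982] yaz -59.98 z [-0.002  0.    -1.   ] F [-0.7  0.1 -1.5] w 0.129 q [0.12 0.03 1.75 0.   1.37 1.16]
([0.0, 0.0, 0.0], [-0.0003, 0.0001, -0.1847])
```

Request:
move_arm(rows=[{"grip":-1,"tx":0,"ty":0,"tz":0,"rx":0,"ry":0,"rz":-0.025},{"grip":-1,"tx":0,"ty":0,"tz":0,"rx":0,"ry":0,"rz":-0.05},{"grip":-1,"tx":0,"ty":0,"tz":0,"rx":0,"ry":0,"rz":-0.075},{"grip":-1,"tx":0,"ty":0,"tz":0,"rx":0,"ry":0,"rz":-0.1},{"grip":-1,"tx":0,"ty":0,"tz":0,"rx":0,"ry":0,"rz":-0.125},{"grip":-1,"tx":0,"ty":0,"tz":0,"rx":0,"ry":0,"rz":-0.15},{"grip":-1,"tx":0,"ty":0,"tz":0,"rx":0,"ry":0,"rz":-0.172},{"grip":-1,"tx":0,"ty":0,"tz":0,"rx":0,"ry":0,"rz":-0.1847}])

```text
time: 23.0
tool_pos: [0.5616, 0.0891, 0.2982]
tcp_rot: [-2.093, -2.341, 0.002]
wrist_force: [-0.2, -0.3, -1.7]
width: 0.129
```

Request:
move_arm(rows=[{"grip":-1,"tx":0,"ty":0,"tz":0,"rx":0,"ry":0,"rz":0},{"grip":-1,"tx":0,"ty":0,"tz":0,"rx":0,"ry":0,"rz":0},{"grip":-1,"tx":0,"ty":0,"tz":0,"rx":0,"ry":0,"rz":0},{"grip":-1,"tx":0,"ty":0,"tz":0,"rx":0,"ry":0,"rz":0},{"grip":-1,"tx":0,"ty":0,"tz":0,"rx":0,"ry":0,"rz":0},{"grip":-1,"tx":0,"ty":0,"tz":0,"rx":0,"ry":0,"rz":0},{"grip":-1,"tx":0,"ty":0,"tz":0,"rx":0,"ry":0,"rz":0},{"grip":-1,"tx":0,"ty":0,"tz":0,"rx":0,"ry":0,"rz":0}])

```text
time: 24.0
tool_pos: [0.5623, 0.0881, 0.2989]
tcp_rot: [-2.099, -2.338, 0.0]
wrist_force: [1.8, -0.5, -1.7]
width: 0.132
```

```bash
python3 - <<'E'
from h import *
s=st();a=snap('side','s12');b=snap('scene','c12')
for n,c in(('side',a),('scene',b)):
    W=cloud(c);P=W.reshape(-1,3)
    p=P[(abs(P-[.5615,.09,.25])<[.06,.09,.035]).all(1)]
    m=np.median(p,0)
    for _ in range(5):
        nn=np.linalg.svd(p-p.mean(0),full_matrices=False)[2][2]; r=abs((p-p.mean(0))@nn); p=p[r<max(.004,2.5*np.median(r))]
    print(n,len(p),p.mean(0).round(3),nn.round(3),np.degrees(np.arctan(nn[1]/nn[0])),p.min(0).round(3),p.max(0).round(3))
cv2.imwrite('pics/f12.png',np.hstack([cv2.resize(cv2.imread('pics/s12.png'),(400,250)),cv2.resize(cv2.imread('pics/c12.png'),(400,250))]))
E
```

```text
t 24.0 pos [0.5623 0.0881 0.2989] yaz 6.17 z [-0.  0. -1.] F [ 1.8 -0.5 -1.7] w 0.132 q [0.11 0.03 1.75 0.   1.37 0.  ]
side 835 [0.557 0.091 0.257] [-0.994 -0.107  0.02 ] 6.1573337076870205 [0.548 0.013 0.228] [0.566 0.158 0.285]
scene 848 [0.568 0.088 0.256] [0.994 0.107 0.031] 6.117290066211992 [0.559 0.018 0.226] [0.579 0.16  0.285]
```

View pics/f12.png

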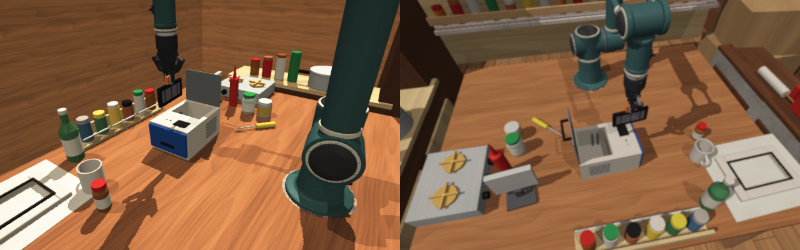

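```bash
python3 -c "
from h import *
s=st();print(abs(s['joint_vel']).max());print(finish_job())"
```

```text
t 24.1 pos [0.5624 0.0881 0.2989] yaz 6.17 z [ 0.  0. -1.] F [ 0.2  0.6 -1.3] w 0.133 q [ 0.11  0.03  1.75 -0.    1.37  0.  ]
0.0013943542231071619
the job is handed in; nothing more can be done
None
```

I did the steps in the order asked and handed the job in at about 24 s of the 66 s, still holding the filter. `finish_job` gives no verdict.

- **Tray:** I pushed it in until it met the stop. Pushing harder, up to about 22 N, moved it no further. After I backed off, the pictures showed it home.
- **Flap:** I swung it up by the bar to about 1.6 rad, worked out from how far the arm moved, and let go. It still stood open on its own in the last pictures.
- **Filter:** I drew it straight up by its orange tab. It is held still and upright above the front of the unit, with nothing touching it in the pictures.

Last checks:

| What I checked | Measured | Needed |
|---|---|---|
| Filter face direction | about 6.1° in both cameras; panel measured at about 6.5° | within 15° of each other |
| Filter tilt | about 0.02–0.03 rad | below 0.25 rad |
| Filter's lower edge above the unit's top | about 9 cm (edge at about 0.22 m) | at least 5 cm |
| Fastest joint speed | about 0.001 rad/s | filter still |

I saw no sign that any other item on the worktop had moved, but I did not measure their final positions. One move call was refused at the start because I had left out the turn values; the arm did not move. No check failed or disagreed with another.

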